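# Pin the sliding guard of a test cabinet

### The job

Make the test cabinet safe: slide its clear guard fully shut, then take the steel rod out of its stand and thread it straight down through the upper bushing and on through the guard's lower bushing. Finish while still gripping the rod: hold it still and upright through both bushings, with its tip showing below the lower one and its head kept clear above the upper one. Leave the toroid, the black capacitor and the heatsink on the bench as they are.

Things in the scene. Friction and masses are not known exactly. Their poses are not given: they have to be found in the camera images.
- test_cabinet: Narrow grey cabinet on an 8 mm base plate, fixed. Origin on the bench; +x to its back, -y to the bushing side, z up. In mm: base x -62..16, y -71..95, and a foot x -99..-13, y -110..-68; housing x -39..15, y -74..94, top z 176; the guard runs along its front (-x). A post x -45..-19, y -104..-72, top z 205, carries the upper bushing. Upright axis of both bushings: x -75, y -88.
- upper_bushing (a point): Centre of the upper mouth of the upper bushing, a 36 x 36 mm steel block 12 mm thick (z 193 to 205 mm above the bench) on an arm of the cabinet's post, fixed; upright hole 15 mm in diameter right through, with a 3 mm chamfer at the mouth. z up.
- guard (a joint): Travel of the sliding guard in m: 0 is fully shut (against its stop), grows to 0.052 as it slides open towards the cabinet's +y. Moves with about 2 N of friction and stays where it is left.
- guard_handle (a point): Point on the axis of the guard's upright round handle, 282 mm above the bench: a good place to grip it. The handle is a bar 16 mm in diameter, from 182 to 300 mm above the bench, standing on the guard's top edge; guard shut, its axis is at x -54, y 0 mm in the cabinet's frame.
- lower_bushing (a point): Centre of the upper mouth of the lower bushing, a 36 x 36 mm steel block 12 mm thick (z 165 to 177 mm above the bench), carried by the guard and moving with it; upright 15 mm hole right through, 3 mm chamfer at the mouth. Guard shut: exactly below the upper bushing, 16 mm of free space between them. Below it all is free down to the base. z up.
- rod_stand: Rod stand, fixed: a grey block 40 x 40 mm, 35 mm high, top 195 mm above the bench, on a 24 mm column with a 64 x 64 mm foot. The rod stands in an upright hole in the block's top, 14 mm in diameter, 25 mm deep. Origin: under its centre, on the bench; z up.
- rod: Straight steel rod, 151 mm long, about 0.13 kg, standing upright in the stand with its tip 170 mm above the bench: the lower 115 mm is 12 mm in diameter, its tip tapered to 7 mm over the last 7 mm; the top 36 mm is a round grip head 20 mm in diameter. Origin at the tip's end, z along the rod towards the head.
- rod_tip (a point): Centre of the rod's tip end (its lower end).
- rod_head (a point): Middle of the rod's grip head, on the axis, 133 mm from the tip end: the place to grip it.
- toroid: Bystander: copper-wound toroid choke lying on the bench, 59 mm across, 16 mm high; origin under its centre.
- black_capacitor: Bystander: black can capacitor standing on the bench, 30 mm in diameter, 76 mm high; origin under its centre.
- heatsink: Bystander: black finned heatsink on the bench, 50 x 75 x 27 mm; origin under its centre.

How it is judged:
By the outcome, as a careful person would: the job done as asked, in the order asked, and still so for the second after the job is handed in, while the arm keeps its last pose, push and grip.
It also fails if it takes over 51 s, if anything falls off the work surface, if the arm or the gripper's body presses on something with over 40 N, if the wrist force passes 120 N, or if a joint passes its speed limit or range.

### The arm

A 7-joint arm with a two-finger parallel gripper is mounted at the origin on a cart in front of the work surface, level with it; the furniture and walls round the work are solid. World frame = base frame: x ahead of the robot, y to its left, z up, the work surface at z = 0. Lengths are in mm, angles in rad, forces in N, time in s.
With the tool pointing down it reaches from about 425 to 950 mm from the base axis. Payload 4.7 kg.
Tool frame: the origin (TCP) lies between the finger pads; the fingertips stand 11 mm ahead of it and the grasp point (between the pads) lies 8 mm behind it; z points along the fingers, y is the line along which they close (so a half turn about z gives the same grasp; the last joint's range is limited). The gripper opens to 85 mm and grips with 20 to 120 N. Pads are 22 mm wide; open, the fingers measure 114 mm over their backs; the gripper's body (76 mm by 85 mm) begins 54 mm behind the grasp point. The pads swing forward as they close: fully open they stand 13 mm farther back than shut.
Start: joints at [1.228, 0.469, -0.049, 1.532, 0.024, 1.141, -0.082], TCP at [208.402, -642.04, 242.335] pointing down, gripper open.
Joint ranges: [-2.59, 2.59], [-0.33, 1.99], [-1.39, 1.29], [0.1, 2.45], [-1.04, 4.18], [0.21, 1.99], [-2.66, 2.66]. Speed limits (rad/s): [2.57, 2.57, 3.14, 3.14, 3.14, 3.14, 3.14].

### API

Orientations are given as a unit quaternion [w, x, y, z].
In Python, from station import robot, probe_bus, grab_frame gives the robot as it stands (robot), with the cameras as plain functions and the readings (probe_bus).
- The arm moves only by the tool send_path, called after "Emit:" by a JSON object that holds its "name" and its "arguments". Schema: {"type":"object","properties":{"moves":{"type":"array","items":{"type":"number"},"minItems":7,"maxItems":56},"clamp_n":{"type":"number"},"only":{"type":"string"},"quiet":{"type":"boolean"},"lines":{"type":"string"}},"required":["moves"],"additionalProperties":false}. moves is one flat list of numbers that holds 1 to 8 rows one after another, with no inner brackets; each row has 7 numbers: dx, dy, dz in normalised numbers (1 is 500 mm), then a rotation vector rx, ry, rz in a scale on which 1.0 is pi rad, then the finger opening in mm; each row is the pose to reach, as a shift and turn from the pose commanded when the call began, along the tool's axes at that moment; what a row does not reach only later rows make up. A row lasts 1/8 s, in which the tool goes at most 62.5 mm and 0.188 rad, less where a joint would pass 70% of its speed; a pose out of reach is approached as far as the arm can. The fingers move at their own pace and stop on an object; clamp_n is the grip in N (left out, the last holds). Time passes only in rows, so rows that do not move let the fingers close. The tool returns the time, the measured TCP pose, the force, the opening and the grip force at its end. only (a regular expression) keeps the lines of the reply that match it, lines (a string "A,B") keeps lines A to B, and quiet returns only ok. A shift or turn number past 1, either way, is cut back to 1. Input that does not fit is refused with a message, and nothing moves.
- probe_bus.observe(): the state, without advancing time (a new reading comes with each control period).
- grab_frame(name): name is "side" or "top"; returns a dict with "pixels" (384x512x3 uint8, red, green, blue), "fx", "fy", "cx", "cy" (pixels), "k1" (the pictures are not rectified: a ray, as slopes to the right and down, at radius r is drawn at 1 + k1 r^2 times it, then the intrinsics apply), "xyz" and "rotation" of the camera in the world. Camera axes: x right, y down, z forward; pixel columns grow to the right and rows downward; lengths in mm; the calibration is good to about 2 mm. A picture is of the moment at which its call begins. There is no depth.
- robot.sign_off(): hands the job in; it is judged then, once.
The state is a dict: "time": time; "joints": joint angles; "qd": joint speeds; "tau": joint torques, N m; "ee_pos": TCP position; "eef_rot": TCP orientation; "contact_force": force on the tool from outside, world axes, zero at the start; "torque": the same for the moment, N m; "finger_gap": finger opening in mm; "grasp_force": force on a finger pad.
Only numpy, scipy, OpenCV 4.12 (cv2) and the standard library are available. Lean on these libraries where they do the work, as an engineer would, in place of code of your own. Each camera call takes 0.05 s, during which the arm holds its last target. There are 200 camera calls.

## Working session

There is one attempt and no reset: what is moved stays moved. The work goes in short steps, Python scripts to look and compute and a tool call to move; the robot and the scene stay as the last step left them, time stands still between calls to the robot, and variables do not carry over. Pictures are saved under pics/ and viewed, at most 10 in all, crops included, and the job is handed in when it is done.

```bash
ls; mkdir -p pics
```

Run:
```python
from station import robot, probe_bus, grab_frame
import cv2
for n in ("side","top"):
    f=grab_frame(n); cv2.imwrite(f"pics/{n}0.png",f["pixels"][:,:,::-1])
    print({k:v for k,v in f.items() if k!="pixels"})
print(probe_bus.observe())
```

```text
pics
station.py
{'fx': 387.5968786579631, 'fy': 387.5968786579631, 'cx': 251.6087501451294, 'cy': 189.6231166844906, 'k1': -0.03403264974475752, 'xyz': array([  527.782308  , -1026.5183905 ,   550.48632885]), 'rotation': array([-0.53641479,  0.84392944, -0.00630851,  0.00157395])}
{'fx': 396.04019796390196, 'fy': 396.04019796390196, 'cx': 260.1905772179447, 'cy': 193.14699052892504, 'k1': -0.12369359907279616, 'xyz': array([ 129.19321237, -239.45612679,  993.18213932]), 'rotation': array([-0.16395492,  0.69513009, -0.6811565 ,  0.16105516])}
{'time': 0.1, 'joints': array([ 1.22809174,  0.46935779, -0.04859504,  1.53353764,  0.02408634,
        1.14098685, -0.08229847]), 'qd': array([ 0.00080256, -0.00414487,  0.00196765, -0.00451455,  0.00113769,
        0.00040799,  0.00076778]), 'tau': array([ 1.07695243e-03, -5.11518109e+01, -4.61887987e-02, -2.38392091e+01,
        1.09484166e-02,  4.37668583e-03, -2.69883401e-05]), 'ee_pos': array([ 208.22777789, -641.57043874,  241.38394725]), 'eef_rot': array([-8.38099779e-04,  9.87713824e-01,  1.56271158e-01, -1.55385985e-04]), 'contact_force': array([-0.1723718 , -0.57320949,  0.05713467]), 'torque': array([ 0.01783998, -0.01378948, -0.02928678]), 'grasp_force': 0.0, 'finger_gap': 85.78395519596741}
```

View pics/side0.png

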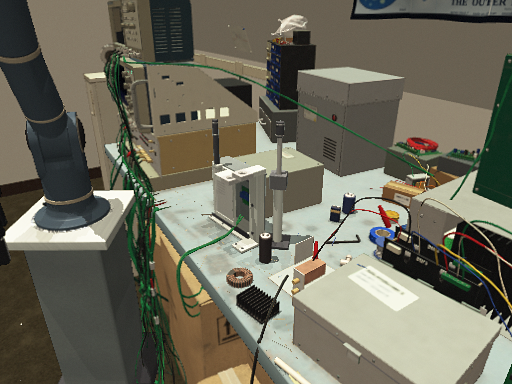

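View pics/top0.png

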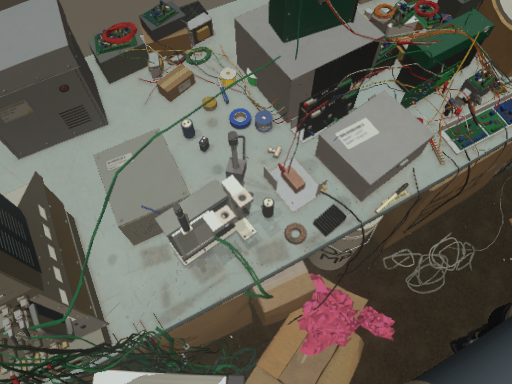

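The side view shows the cabinet (about 240,205) with the handle at (216,140) and the rod in its stand at (280,145). The top view shows the upper bushing at (233,190), the lower one at (225,212), the handle at (183,218) and the rod at (235,142). I'll zoom in for precise pixels.

Create h.py:
```python
import numpy as np, cv2
from scipy.spatial.transform import Rotation as R
from scipy.optimize import least_squares
def rot(q): return R.from_quat(np.roll(q,-1)).as_matrix()
def K(f): return np.array([[f["fx"],0,f["cx"]],[0,f["fy"],f["cy"]],[0,0,1]])
def proj(f,P):
    M=rot(f["rotation"]).T; t=-M@f["xyz"]
    return cv2.projectPoints(np.atleast_2d(np.asarray(P,float)),cv2.Rodrigues(M)[0],t,K(f),np.array([f["k1"],0,0,0,0.]))[0][:,0]
def tri(fs,uvs,x0=(500,-500,200)):
    r=least_squares(lambda p:np.ravel([proj(f,p)[0]-u for f,u in zip(fs,uvs)]),x0)
    return r.x,np.abs(r.fun).max()
def onz(f,uv,z):
    d=cv2.undistortPoints(np.array([[uv]],float),K(f),np.array([f["k1"],0,0,0,0.]))[0,0]
    d=rot(f["rotation"])@[d[0],d[1],1]; return f["xyz"]+d*(z-f["xyz"][2])/d[2]
def crop(f,x,y,w,h,s,name):
    cv2.imwrite(name,cv2.resize(f["pixels"][y:y+h,x:x+w,::-1],None,fx=s,fy=s,interpolation=cv2.INTER_CUBIC))
```

Run:
```python
from h import *
from station import robot, probe_bus, grab_frame
import pickle
fs={n:grab_frame(n) for n in("side","top")}
pickle.dump(fs,open("f0.pkl","wb"))
crop(fs["side"],200,110,125,150,4,"pics/s1.png")
crop(fs["top"],155,120,150,150,4,"pics/t1.png")
```

```text
(no output)
```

View pics/s1.png

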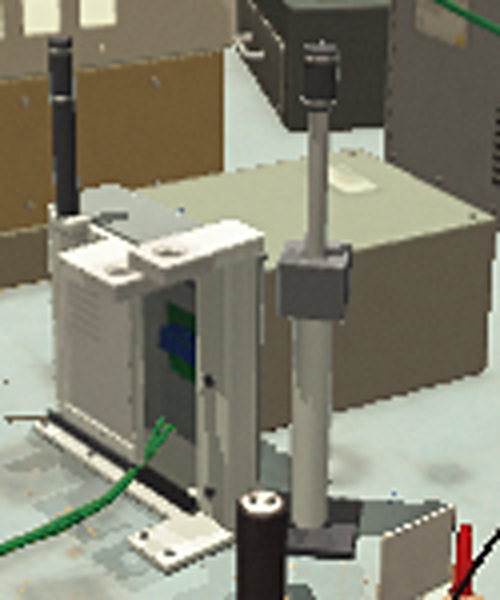

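View pics/t1.png

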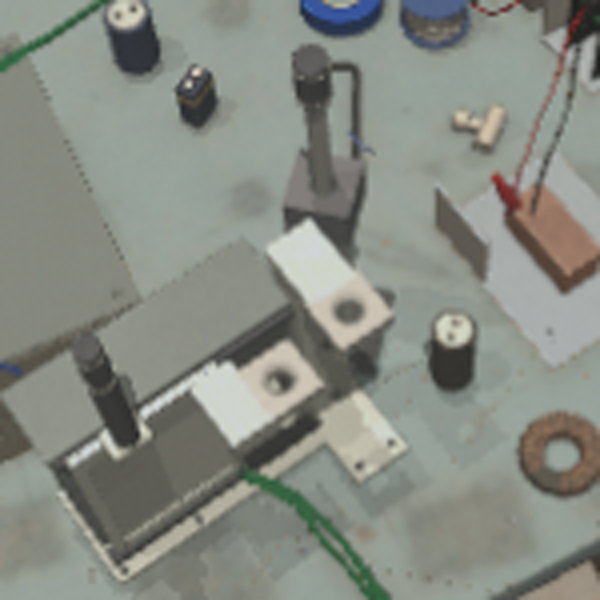

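Side crop (4x): handle top (61,42) and foot (68,212), rod head top (321,47), rod at stand (315,250), upper hole (171,248), lower hole (121,267). Top crop (4x): handle top (89,345) and foot (127,447), head top (311,55), rod at stand (322,188), upper hole (350,311), lower hole (278,381). The guard is open.

Create m.py:
```python
from h import *
import pickle
fs=pickle.load(open("f0.pkl","rb")); F=[fs["side"],fs["top"]]
S=lambda x,y:np.array([200+(x+.5)/4-.5,110+(y+.5)/4-.5])
T=lambda x,y:np.array([155+(x+.5)/4-.5,120+(y+.5)/4-.5])
pts=dict(hand_top=((61,42),(89,345),300),hand_bot=((68,212),(127,447),182),head_top=((321,47),(311,57),321),rod_blk=((315,250),(322,190),195),
 up=((171,248),(350,311),205),low=((121,267),(278,381),177))
W={}
for k,(s,t,z) in pts.items():
    p,e=tri(F,[S(*s),T(*t)]); W[k]=p
    print(k,p.round(1),round(e,2),"nomz",z,"side@z",onz(F[0],S(*s),z)[:2].round(1),"top@z",onz(F[1],T(*t),z)[:2].round(1))
d=W["low"]-W["up"]; print("guard dir",np.hypot(*d[:2]),np.degrees(np.arctan2(d[1],d[0])))
d=W["hand_bot"]-W["low"]; print("handle-low",np.hypot(*d[:2]),np.degrees(np.arctan2(d[1],d[0])), "nominal 90.5")
```

```bash
python3 m.py
```

```text
hand_top [446.5 -71.3 296.4] 0.09 nomz 300 side@z [447.5 -85.3] top@z [445.  -72.1]
hand_bot [441.8 -70.1 179.5] 1.47 nomz 182 side@z [445.9 -71.2] top@z [437.7 -71.5]
head_top [ 601.3 -172.9  319.5] 0.14 nomz 321 side@z [ 600.5 -179.1] top@z [ 600.6 -173. ]
rod_blk [ 598.7 -171.4  193.6] 1.05 nomz 195 side@z [ 600.8 -171.2] top@z [ 595. -172.]
up [ 513.8 -191.8  204.8] 0.64 nomz 205 side@z [ 515.1 -190.4] top@z [ 512.1 -192.2]
low [ 482.7 -151.4  176. ] 0.44 nomz 177 side@z [ 483.8 -152.4] top@z [ 481.2 -151.8]
guard dir 50.99175287346808 127.59646549642449
handle-low 91.03528856695353 116.64601140067192 nominal 90.5
```

Create to.py:
```python
import sys
from h import *
from station import robot, probe_bus, grab_frame
s=probe_bus.observe(); t=np.array([float(a) for a in sys.argv[1:4]])
print("tool shift",(rot(s["eef_rot"]).T@(t-s["ee_pos"])).round(1),"t",round(s["time"],2))
```

Run:
```python
from m import *
up=[S(171,248),T(350,311)];low=[S(121,267),T(278,381)];hb=[S(68,212),T(127,447)];ht=[S(61,42),T(89,345)]
def w(p,q):
    c,s=np.cos(p[2]),np.sin(p[2]);return np.array([p[0]+c*q[0]-s*q[1],p[1]+s*q[0]+c*q[1],q[2]])
def res(p):
    g=p[3];o=[]
    for q,uv in (((-75,-88,205),up),((-75,-88+g,177),low),((-54,g,182),hb),((-54,g,300),ht)):
        for f,u in zip(F,uv): o.append(proj(f,w(p,q))[0]-u)
    return np.ravel(o)
r=least_squares(res,[510,-80,.69,50]);print(r.x,r.fun.round(1))
g=r.x[3]
print("handle",w(r.x,(-54,g,300)),"shut",w(r.x,(-54,0,300)),"bush",w(r.x,(-75,-88,205)))
```

```bash
python3 to.py 444.5 -72 350
```

```text
hand_top [446.5 -71.3 296.4] 0.09 nomz 300 side@z [447.5 -85.3] top@z [445.  -72.1]
hand_bot [441.8 -70.1 179.5] 1.47 nomz 182 side@z [445.9 -71.2] top@z [437.7 -71.5]
head_top [ 601.3 -172.9  319.5] 0.14 nomz 321 side@z [ 600.5 -179.1] top@z [ 600.6 -173. ]
rod_blk [ 598.7 -171.4  193.6] 1.05 nomz 195 side@z [ 600.8 -171.2] top@z [ 595. -172.]
up [ 513.8 -191.8  204.8] 0.64 nomz 205 side@z [ 515.1 -190.4] top@z [ 512.1 -192.2]
low [ 482.7 -151.4  176. ] 0.44 nomz 177 side@z [ 483.8 -152.4] top@z [ 481.2 -151.8]
guard dir 50.99175287346808 127.59646549642449
handle-low 91.03528856695353 116.64601140067192 nominal 90.5
[516.84035501 -76.1524928    0.67993389  49.78950467] [-0.6  0.2 -0.2 -0.7 -0.5  0.1  0.6 -0.6 -0.9  0.   0.2 -2.5 -1.2 -1.4
 -0.4  0.7]
handle [443.54444983 -71.3875102  300.        ] shut [ 474.84918364 -110.10454026  300.        ] bush [ 513.84854619 -191.73817132  205.        ]
tool shift [ 400.5 -469.1 -107.8] t 0.2
```

Careful with the scale: shifts go in shares of 500 mm and turns go in shares of pi rad. That gives: -299 mm / 500 = -0.598, -258 mm / 500 = -0.516.

Emit:
{"name": "send_path", "arguments": {"moves": [0, 0, -0.11, 0, 0, 0, 60, 0.04, -0.046, -0.216, 0, 0, 0, 60, 0.12, -0.14, -0.216, 0, 0, 0, 60, 0.2, -0.234, -0.216, 0, 0, 0, 60, 0.28, -0.328, -0.216, 0, 0, 0, 60, 0.36, -0.422, -0.216, 0, 0, 0, 60, 0.44, -0.516, -0.216, 0, 0, 0, 60, 0.51, -0.598, -0.216, 0, 0, 0, 60], "clamp_n": 40}}

```text
time: 1.2
ee_pos: [359.2, -276.5, 350.5]
eef_rot: [0.0, 0.988, 0.157, 0.0]
contact_force: [1.0, -0.5, 0.3]
finger_gap: 59.9
grasp_force: 0.0
```

```bash
python3 to.py 443.5 -71.5 350
```

```text
tool shift [ 143.6 -168.8    0.4] t 1.2
```

Converted, -169 mm / 500 = -0.338, 144 mm / 500 = 0.288.

Emit:
{"name": "send_path", "arguments": {"moves": [0.076, -0.09, 0, 0, 0, 0, 60, 0.152, -0.18, 0, 0, 0, 0, 60, 0.228, -0.27, 0, 0, 0, 0, 60, 0.288, -0.338, 0, 0, 0, 0, 60, 0.288, -0.338, 0, 0, 0, 0, 60]}}

```text
time: 1.82
ee_pos: [444.2, -69.9, 350.5]
eef_rot: [-0.0, 0.987, 0.16, 0.0]
contact_force: [0.1, -0.1, -0.4]
finger_gap: 59.6
grasp_force: 0.0
```

Run:
```python
from h import *
from station import robot, probe_bus, grab_frame
a=grab_frame("side");b=grab_frame("top")
ca=cv2.resize(a["pixels"][60:200,160:320,::-1],(560,490),interpolation=2)
cb=cv2.resize(b["pixels"][110:290,130:270,::-1],(240,309),interpolation=2)
cv2.imwrite("pics/a.png",ca)
s=probe_bus.observe()
print(s["ee_pos"]); e=s["ee_pos"]
print(proj(b,[e,[443.5,-71.5,300]]),proj(a,[e]))
```

```bash
python3 to.py 443.5 -71.5 274
```

```text
[443.19650003 -74.04491634 350.12868481]
[[172.68217338 195.2715125 ]
 [176.4912562  206.57133579]] [[212.58988991  98.8824858 ]]
tool shift [ 1.1 -2.4 76.1] t 1.93
```

View pics/a.png

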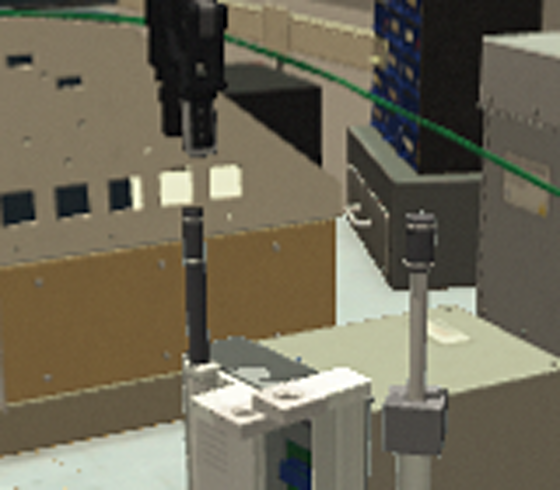

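The picture shows the open fingers (crop x 165–215) centred above the handle (crop 193,210). I'll descend and grip.

Converted, 76 mm / 500 = 0.152, 60 mm / 500 = 0.12.

Emit:
{"name": "send_path", "arguments": {"moves": [0, 0, 0.06, 0, 0, 0, 60, 0, 0, 0.12, 0, 0, 0, 60, 0, 0, 0.152, 0, 0, 0, 60, 0, 0, 0.152, 0, 0, 0, 0, 0, 0, 0.152, 0, 0, 0, 0, 0, 0, 0.152, 0, 0, 0, 0, 0, 0, 0.152, 0, 0, 0, 0, 0, 0, 0.152, 0, 0, 0, 0], "clamp_n": 40}}

```text
time: 2.92
ee_pos: [444.5, -73.3, 275.6]
eef_rot: [0.0, 0.988, 0.156, 0.001]
contact_force: [1.0, 1.5, 6.2]
finger_gap: 14.9
grasp_force: 39.4
```

Run:
```python
from h import *
from station import robot, probe_bus, grab_frame
s=probe_bus.observe();M=rot(s["eef_rot"]);c,q=np.cos(.68),np.sin(.68)
print(s["ee_pos"],s["contact_force"],s["finger_gap"],s["grasp_force"],"shut 52 in tool:",M.T@(52*np.array([q,-c,0])))
```

```text
[444.48230225 -73.30556997 275.59541385] [0.97226755 1.51869774 6.16455482] 14.946290183720002 39.39347326755524 shut 52 in tool: [18.60534002 48.55750918  0.09810685]
```

Converted, 45 mm / 500 = 0.09, 42 mm / 500 = 0.084.

Emit:
{"name": "send_path", "arguments": {"moves": [0.006, 0.014, 0, 0, 0, 0, 0, 0.012, 0.03, 0, 0, 0, 0, 0, 0.018, 0.046, 0, 0, 0, 0, 0, 0.024, 0.062, 0, 0, 0, 0, 0, 0.028, 0.074, 0, 0, 0, 0, 0, 0.032, 0.084, 0, 0, 0, 0, 0, 0.034, 0.09, 0, 0, 0, 0, 0, 0.034, 0.09, 0, 0, 0, 0, 0]}}

```text
time: 3.92
ee_pos: [473.7, -110.1, 275.6]
eef_rot: [-0.0, 0.988, 0.157, 0.0]
contact_force: [-2.9, 4.5, 8.2]
finger_gap: 14.8
grasp_force: 39.8
```

Converted, 3.8 mm / 500 = 0.0076, 2.8 mm / 500 = 0.0056.

Emit:
{"name": "send_path", "arguments": {"moves": [0.0014, 0.0038, 0, 0, 0, 0, 0, 0.0022, 0.0056, 0, 0, 0, 0, 0, 0.0028, 0.0076, 0, 0, 0, 0, 0, 0.0028, 0.0076, 0, 0, 0, 0, 0]}}

```text
time: 4.42
ee_pos: [473.7, -110.1, 275.5]
eef_rot: [-0.003, 0.987, 0.158, -0.003]
contact_force: [-11.3, 9.8, 14.8]
finger_gap: 14.8
grasp_force: 40.8
```

Converted, -100 mm / 500 = -0.2, -90 mm / 500 = -0.18.

Emit:
{"name": "send_path", "arguments": {"moves": [0, 0, 0, 0, 0, 0, 60, 0, 0, 0, 0, 0, 0, 60, 0, 0, 0, 0, 0, 0, 60, 0, 0, -0.08, 0, 0, 0, 60, 0, 0, -0.18, 0, 0, 0, 60, 0, 0, -0.2, 0, 0, 0, 60, 0, 0, -0.2, 0, 0, 0, 60]}}

```text
time: 5.3
ee_pos: [476.1, -114.8, 374.4]
eef_rot: [0.0, 0.988, 0.156, 0.0]
contact_force: [-0.4, -0.5, -0.4]
finger_gap: 60.2
grasp_force: 0.0
```

Run:
```python
from h import *
from station import robot, probe_bus, grab_frame
import pickle
fs={n:grab_frame(n) for n in("side","top")}
pickle.dump(fs,open("f1.pkl","wb"))
ca=cv2.resize(fs["side"]["pixels"][160:210,200:280,::-1],(640,400),interpolation=2)
cb=cv2.resize(fs["top"]["pixels"][180:240,170:266,::-1],(640,400),interpolation=2)
cv2.imwrite("pics/b.png",np.vstack([ca[:300],cb[:300]]) if 0 else cv2.resize(np.vstack([ca,cb]),(480,600)))
```

```bash
python3 to.py 600 -172.5 375
```

```text
tool shift [100.8  93.5  -2.6] t 5.4
```

View pics/b.png

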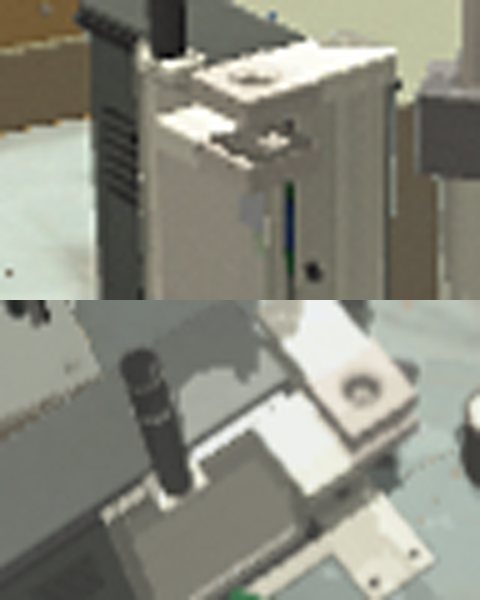

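The guard looks shut, with the lower block directly under the upper one. The upper hole is at crop (252,77) in the side view and (362,390) in the top view, and the handle foot is at (178,487).

Run:
```python
from m import *
b=F[1]
p=onz(b,T(127,447),182);q=onz(b,(205.2,217),182);print("travel",np.linalg.norm(p-q),q-p, np.degrees(np.arctan2(*(p-q)[1::-1])))
```

```text
hand_top [446.5 -71.3 296.4] 0.09 nomz 300 side@z [447.5 -85.3] top@z [445.  -72.1]
hand_bot [441.8 -70.1 179.5] 1.47 nomz 182 side@z [445.9 -71.2] top@z [437.7 -71.5]
head_top [ 601.3 -172.9  319.5] 0.14 nomz 321 side@z [ 600.5 -179.1] top@z [ 600.6 -173. ]
rod_blk [ 598.7 -171.4  193.6] 1.05 nomz 195 side@z [ 600.8 -171.2] top@z [ 595. -172.]
up [ 513.8 -191.8  204.8] 0.64 nomz 205 side@z [ 515.1 -190.4] top@z [ 512.1 -192.2]
low [ 482.7 -151.4  176. ] 0.44 nomz 177 side@z [ 483.8 -152.4] top@z [ 481.2 -151.8]
guard dir 50.99175287346808 127.59646549642449
handle-low 91.03528856695353 116.64601140067192 nominal 90.5
travel 52.40496715632624 [ 35.21204699 -38.81227035   0.        ] 132.21557460352392
```

Emit:
{"name": "send_path", "arguments": {"moves": [0.068, 0.062, 0, 0, 0, 0, 60, 0.136, 0.124, 0, 0, 0, 0, 60, 0.202, 0.186, 0, 0, 0, 0, 60, 0.202, 0.186, 0, 0, 0, 0, 60, 0.202, 0.186, 0, 0, 0, 0, 60]}}

```text
time: 6.02
ee_pos: [600.0, -171.2, 372.7]
eef_rot: [-0.001, 0.988, 0.157, -0.001]
contact_force: [0.0, 0.7, 0.1]
finger_gap: 60.0
grasp_force: 0.0
```

```bash
python3 to.py 600.5 -172.5 295
```

```text
tool shift [ 0.3  1.6 77.7] t 6.03
```

Converted, 78 mm / 500 = 0.156, 65 mm / 500 = 0.13.

Emit:
{"name": "send_path", "arguments": {"moves": [0, 0, 0.07, 0, 0, 0, 60, 0, 0, 0.13, 0, 0, 0, 60, 0, 0, 0.156, 0, 0, 0, 60, 0, 0, 0.156, 0, 0, 0, 60, 0, 0, 0.156, 0, 0, 0, 0, 0, 0, 0.156, 0, 0, 0, 0, 0, 0, 0.156, 0, 0, 0, 0, 0, 0, 0.156, 0, 0, 0, 0], "clamp_n": 60}}

```text
time: 7.02
ee_pos: [601.4, -171.8, 297.7]
eef_rot: [0.001, 0.988, 0.156, 0.001]
contact_force: [-1.1, -0.5, 5.6]
finger_gap: 18.5
grasp_force: 58.6
```

Run:
```python
from h import *
from station import robot, probe_bus, grab_frame
a=grab_frame("side");b=grab_frame("top")
ca=cv2.resize(a["pixels"][100:200,240:320,::-1],(320,400),interpolation=2)
cb=cv2.resize(b["pixels"][110:210,195:275,::-1],(320,400),interpolation=2)
cv2.imwrite("pics/c.png",np.hstack([ca,cb]))
```

```text
(no output)
```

View pics/c.png

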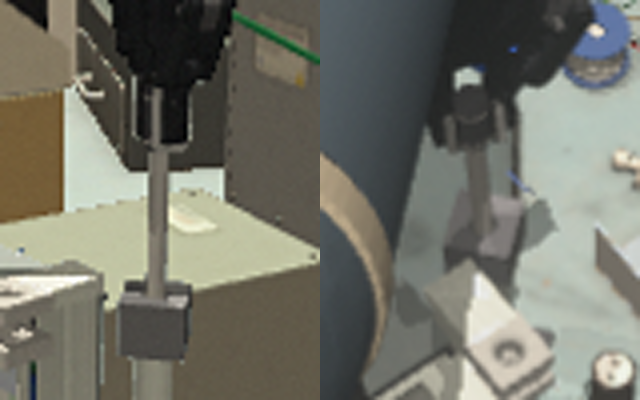

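The rod head sits between the fingers: side crop rod (157,200), top crop head (472,100). It is gripped. Next I'll lift it and hover over the bushing.

Converted, -58 mm / 500 = -0.116, -45 mm / 500 = -0.09.

Emit:
{"name": "send_path", "arguments": {"moves": [0, 0, -0.02, 0, 0, 0, 0, 0, 0, -0.05, 0, 0, 0, 0, 0, 0, -0.09, 0, 0, 0, 0, 0, 0, -0.116, 0, 0, 0, 0, 0, 0, -0.116, 0, 0, 0, 0]}}

```text
time: 7.75
ee_pos: [601.2, -171.7, 355.6]
eef_rot: [0.0, 0.988, 0.156, 0.001]
contact_force: [0.7, 0.3, -1.3]
finger_gap: 18.5
grasp_force: 58.7
```

```bash
python3 to.py 513.8 -191.7 355
```

```text
tool shift [-89.3  -7.9   0.5] t 7.75
```

Converted, -89 mm / 500 = -0.178, -80 mm / 500 = -0.16.

Emit:
{"name": "send_path", "arguments": {"moves": [-0.05, -0.004, 0, 0, 0, 0, 0, -0.11, -0.01, 0, 0, 0, 0, 0, -0.16, -0.014, 0, 0, 0, 0, 0, -0.178, -0.016, 0, 0, 0, 0, 0, -0.178, -0.016, 0, 0, 0, 0, 0, -0.178, -0.016, 0, 0, 0, 0, 0, -0.178, -0.016, 0, 0, 0, 0, 0]}}

```text
time: 8.62
ee_pos: [514.4, -191.1, 354.1]
eef_rot: [-0.0, 0.988, 0.157, 0.0]
contact_force: [0.9, -0.7, -1.8]
finger_gap: 18.3
grasp_force: 58.7
```

Run:
```python
from h import *
from station import robot, probe_bus, grab_frame
import pickle
a=grab_frame("side");b=grab_frame("top")
pickle.dump(dict(side=a,top=b),open("f2.pkl","wb"))
s=probe_bus.observe();print(s["ee_pos"],s["contact_force"])
ca=cv2.resize(a["pixels"][130:190,215:265,::-1],(400,480),interpolation=2)
cb=cv2.resize(b["pixels"][155:215,215:265,::-1],(400,480),interpolation=2)
cv2.imwrite("pics/d.png",np.hstack([ca,cb]))
```

```text
[ 514.14419701 -191.28088115  354.11492552] [ 0.76267954  0.71798788 -1.40435077]
```

View pics/d.png

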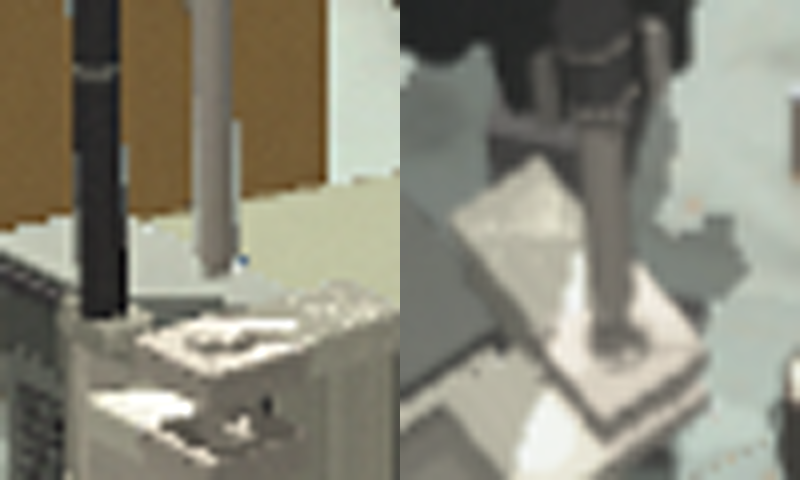

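Side crop: tip end at (216,273), hole at (220,342). Top crop: tip end about (611,335), hole about (620,346). I'll work out the offset.

Run:
```python
from h import *
import pickle
fs=pickle.load(open("f2.pkl","rb"));F=[fs["side"],fs["top"]]
S=lambda x,y:np.array([215+(x+.5)/8-.5,130+(y+.5)/8-.5]);T=lambda x,y:np.array([215+(x-400+.5)/8-.5,155+(y+.5)/8-.5])
tip,e=tri(F,[S(216,273),T(611,335)]);print("tip",tip,e)
up,e2=tri(F,[S(220,342),T(620,346)]);print("up",up,e2)
# top rod edges vs expected: axis of rod through (x,y) z 230..330
for X in ([514,-191.5],[513,-191.5],[514,-193]):
    print(X,"side",(proj(F[0],[[*X,z] for z in(226.4,250,335)])-[215,130]+.44).round(2).tolist(),"top",(proj(F[1],[[*X,z] for z in(205,226.4,250,335)])-[215,155]+.44).round(2).tolist())
for X in ([514,-191.5,205],): print("side hole",(proj(F[0],X)-[215,130]+.44)*8)
```

```text
tip [ 509.86327619 -189.72156551  222.39696238] 1.6727141093203386
up [ 513.23800348 -191.67953161  203.10783547] 0.5378940209367329
[514, -191.5] side [[27.18, 33.67], [27.03, 24.0], [26.45, -12.66]] top [[27.3, 42.03], [26.9, 37.69], [26.43, 32.68], [24.55, 12.32]]
[513, -191.5] side [[26.75, 33.67], [26.59, 24.0], [25.99, -12.66]] top [[27.28, 42.44], [26.88, 38.1], [26.41, 33.1], [24.53, 12.77]]
[514, -193] side [[27.17, 33.9], [27.02, 24.22], [26.44, -12.49]] top [[27.98, 42.04], [27.59, 37.7], [27.14, 32.69], [25.33, 12.34]]
side hole [[218.53958091 337.99789655]]
```

Converted, 38 mm / 500 = 0.076, 34 mm / 500 = 0.068.

Emit:
{"name": "send_path", "arguments": {"moves": [0.0008, 0.0024, 0.016, 0, 0, 0, 0, 0.0008, 0.0024, 0.032, 0, 0, 0, 0, 0.0008, 0.0024, 0.044, 0, 0, 0, 0, 0.0008, 0.0024, 0.052, 0, 0, 0, 0, 0.0008, 0.0024, 0.06, 0, 0, 0, 0, 0.0008, 0.0024, 0.068, 0, 0, 0, 0, 0.0008, 0.0024, 0.076, 0, 0, 0, 0, 0.0008, 0.0024, 0.076, 0, 0, 0, 0]}}

```text
time: 9.72
ee_pos: [514.3, -192.4, 316.0]
eef_rot: [-0.0, 0.988, 0.156, -0.0]
contact_force: [-0.3, 1.2, -1.8]
finger_gap: 18.1
grasp_force: 58.6
```

```bash
python3 to.py 514.5 -192.3 316
```

```text
tool shift [ 0.2 -0.1 -0. ] t 9.72
```

The rod is in the upper bushing with no contact force. I'll continue through the lower one.

Converted, 31 mm / 500 = 0.062, 27 mm / 500 = 0.054.

Emit:
{"name": "send_path", "arguments": {"moves": [0, 0, 0.012, 0, 0, 0, 0, 0, 0, 0.022, 0, 0, 0, 0, 0, 0, 0.03, 0, 0, 0, 0, 0, 0, 0.038, 0, 0, 0, 0, 0, 0, 0.046, 0, 0, 0, 0, 0, 0, 0.054, 0, 0, 0, 0, 0, 0, 0.062, 0, 0, 0, 0, 0, 0, 0.062, 0, 0, 0, 0]}}

```text
time: 10.72
ee_pos: [514.3, -192.5, 284.8]
eef_rot: [-0.0, 0.988, 0.156, -0.0]
contact_force: [0.2, 1.9, -1.5]
finger_gap: 18.3
grasp_force: 58.6
```

Converted, 17 mm / 500 = 0.034, 12 mm / 500 = 0.024.

Emit:
{"name": "send_path", "arguments": {"moves": [0, 0, 0.012, 0, 0, 0, 0, 0, 0, 0.024, 0, 0, 0, 0, 0, 0, 0.034, 0, 0, 0, 0, 0, 0, 0.034, 0, 0, 0, 0, 0, 0, 0.034, 0, 0, 0, 0, 0, 0, 0.034, 0, 0, 0, 0]}}

```text
time: 11.48
ee_pos: [514.3, -192.5, 268.3]
eef_rot: [-0.0, 0.988, 0.156, -0.0]
contact_force: [0.3, 1.7, -2.9]
finger_gap: 18.6
grasp_force: 58.6
```

Run:
```python
from h import *
from station import robot, probe_bus, grab_frame
a=grab_frame("side");b=grab_frame("top")
s=probe_bus.observe();print(s["ee_pos"],s["contact_force"],s["finger_gap"],abs(s["qd"]).max())
ca=cv2.resize(a["pixels"][120:200,200:266,::-1],(396,480),interpolation=2)
cb=cv2.resize(b["pixels"][155:235,185:251,::-1],(396,480),interpolation=2)
cv2.imwrite("pics/e.png",np.hstack([ca,cb]))
```

```text
[ 514.27979464 -192.49423026  268.26576707] [-0.08887367  1.94319591 -2.92211219] 18.538538541449107 0.0017971962460763468
```

View pics/e.png

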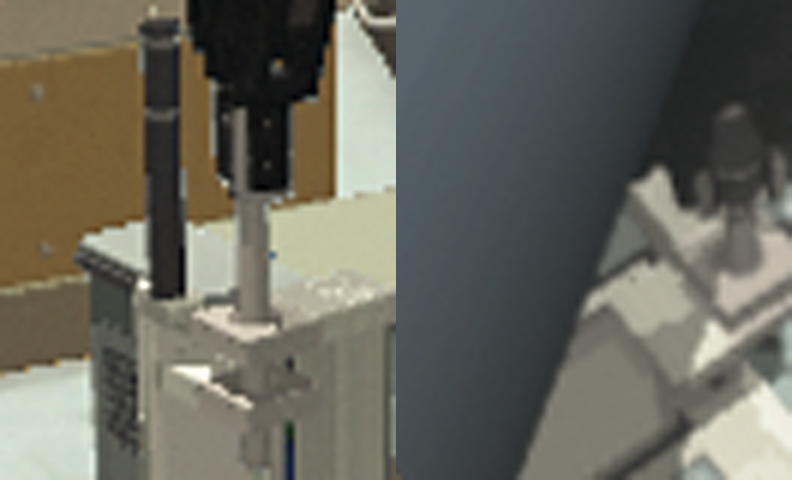

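The rod passes through the upper bushing (side crop 255,320) and the lower one, and its tip shows below at about (257,455). The head is well clear above, the arm is still and the forces are small.

```bash
python3 -c "
from station import robot, probe_bus, grab_frame
print(robot.sign_off())"
```

```text
the job is handed in; nothing more can be done
None
```

The job is handed in at about 11.5 s of the 51 s: the guard was pushed shut against its stop, and the rod is held still and upright through both bushings, tip showing about 25 mm below the lower one and head about 50 mm clear of the upper one; the toroid, capacitor and heatsink were not touched.

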